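Print the price label for the fruit on the scale

ROBOT

A 7-joint arm with a two-finger parallel gripper is mounted at the origin on the work surface. World frame = base frame: x ahead of the robot, y to its left, z up, the work surface at z = 0. Lengths are in m, angles in rad, forces in N, time in s.
With the tool pointing down it reaches from about 0.35 to 0.775 m from the base axis. Payload 3.1 kg.
Tool frame: the origin (TCP) lies between the finger pads; the fingertips stand 25 mm ahead of it and the grasp point (between the pads) lies 6 mm ahead of it; z points along the fingers, y is the direction in which the jaws open and shut (so a half turn about z gives the same grasp; the last joint's range is limited). The gripper opens to 85 mm and grips with 20 to 120 N. Pads are 22 mm wide; open, the fingers measure 114 mm over their backs; the gripper's body (76 mm by 85 mm) begins 54 mm behind the grasp point. The pads swing forward as they close: fully open they stand 13 mm farther back than shut.
Start: joints at [1.086, 0.311, 0.014, 1.512, -0.004, 1.319, -0.027], TCP at [0.236, -0.497, 0.256] pointing down, gripper open.
Joint ranges: [-2.7, 2.7], [-0.3, 1.91], [-1.27, 1.3], [0.12, 2.57], [-1.44, 4.58], [0.2, 2.03], [-3.05, 3.05]. Speed limits (rad/s): [2.79, 2.79, 3.14, 3.14, 3.14, 3.14, 3.14].

INTERFACE

Orientations are given as a unit quaternion [w, x, y, z].
In Python, from bench import ctrl, optics, finder gives the robot as it stands. Calls block until the motion is done:
- ctrl.goto(position, orientation): joint-space move of the TCP to a pose.
- ctrl.move_l(position, attitude=None, speed=0.15, f_stop=None): straight line of the TCP; attitude=None keeps the orientation; speed is the mean speed in m/s. With f_stop (N) it stops when the force on the tool has changed by that much, and returns True; else False.
- ctrl.goto_joints(angles): joint-space move.
- ctrl.release() and ctrl.grasp(): open the fingers fully, or close them until they stop; the grip force is fixed at half the most.
- ctrl.sleep(seconds).
- ctrl.inverse_kinematics(position, orientation): joint angles nearest the present ones, or None.
- ctrl.read_state(): the state.
- optics.get_image(name): name is "side" or "top" or "wrist"; returns a dict with "color" (420x560x3 uint8, red, green, blue), "vertical_fov" (degrees; the focal length in pixels is half the picture's height over the tangent of half this angle, whatever the lens; pixels are square), "cx", "cy" (the principal point, pixels), "R" (3x3) and "t" (3): a world point X has camera coordinates R X + t. Camera axes: x right, y down, z forward; pixel columns grow to the right and rows downward; lengths in m; the calibration is good to about 2 mm. A picture is of the moment at which its call begins. There is no depth.
A pose or a line that the arm cannot do raises ctrl.IKError and nothing moves.
- ctrl.close_job(): hands the job in, once; it reports no verdict.
Trained networks look in the newest picture that a camera, given by its name, has taken for a name from the list of things; names that differ only in an ending like _2 or _b are one class to them, and where a whole thing is asked for, a point or a joint stands for the part that bears it (a point fixed in the world has none). Each returns a list of dicts, best first, with "confidence" (0 to 1); they miss things now and then, are a little off and sometimes report something else, mostly with a low value. They report only what shows in the picture. A call takes as long as a camera call.
- finder.masks_of(camera, query): "region" (420x560 bool, what is visible of it) and "location" ([column, row] in pixels, amid what is visible of it).
- finder.spot_point(camera, query): "location" ([column, row] in pixels: a listed point, or the origin of a listed thing).
The state is a dict: "clock": time; "joint_positions": joint angles; "dq": joint speeds; "effort": joint torques, N m; "ee_pos": TCP position; "eef_rot": TCP orientation; "contact_force": force on the tool from outside, world axes, zero at the start; "wrist_torque": the same for the moment, N m; "grip_width": finger opening in m.
Only numpy, scipy, OpenCV 4.12 (cv2) and the standard library are available. Lean on these libraries where they do the work, as an engineer would, in place of code of your own. Each camera call takes 0.05 s, during which the arm holds its last target.

TASK

Get the price label printed for the punnet of fruit that stands on the scale's pan: with the fingertips, switch the scale on at its black rocker, then press the fruit key of the same colour as that fruit, then press the wide white print key, each gently and all the way down. Let the keys spring back, leave the scale switched on, and press no other fruit key. Do not lift or shift the punnets or anything else on the table.

Things in the scene. Friction and masses are not known exactly. Their poses are not given: they have to be found in the camera images.
- scale: shop label scale, fixed, 420 deep (x) x 360 wide. Origin: centre of underside; x from its front (keypad, towards the robot) to its back, y left, z up. Front 165 mm: panel sloping 10 deg, 60 mm high at x = -210, 89 at its rear edge. Behind it the pan, 120 high. Along the panel, left to right: rocker, red, yellow, green, purple key, print key. Display, small flat grey pads and label slot do not move
- pan (a point): middle of the top of the steel pan, which is 240 x 334 mm; exactly one punnet stands on it, its middle within 35 mm of this point
- power (a joint): power rocker, 44 long (front to back) x 28 wide, turning about a hinge across its middle, 4 mm above the panel. 0 = off (far half stands up at 23 deg, near half lies flat), 0.40 rad = on (far half flat along the panel, near half up). On from 0.32; starts at 0 to 0.04. It stays where it is left; turning takes about 0.045 N m, some 3 N near the end of the far half
- power_on (a point): where to press: on the upper face of the rocker's far half (white bar, green edge), 16 mm behind the hinge, 6 mm from the end. About 13 mm off the panel when off; sinks about 6 mm along the panel's normal to full on. Its axes turn with the rocker; when off they are the panel's (z along the panel's normal, leaning 10 deg to the robot)
- key_print (a joint): print key: travel in m, 0 = up, 0.005 = fully down; counts as pressed from 0.0035. Sprung: starts to move at about 1 N, fully down at about 5 N, springs back up
- key_print_top (a point): middle of the top of the wide white print key, 50 wide (across) x 30 mm, with a small grey picture of a blank label, right end of the row; 9 mm above the panel when up. z along the panel's normal, y to the left; it is pressed along -z
- key_red (a joint): red fruit key, which selects red apples: travel in m, 0 = up, 0.005 = fully down, pressed from 0.0035; same spring as the print key
- key_red_top (a point): middle of the top of the red fruit key, 30 x 30 mm, 9 mm above the panel when up, y = 80 mm in the scale's frame; keys stand 50 mm apart, middle to middle. z along the panel's normal; pressed along -z
- key_yellow (a joint): yellow fruit key, which selects yellow lemons: travel in m, 0 = up, 0.005 = fully down, pressed from 0.0035; same spring as the print key
- key_yellow_top (a point): middle of the top of the yellow fruit key, 30 x 30 mm, 9 mm above the panel when up, y = 30 mm in the scale's frame; keys stand 50 mm apart, middle to middle. z along the panel's normal; pressed along -z
- key_green (a joint): green fruit key, which selects green pears: travel in m, 0 = up, 0.005 = fully down, pressed from 0.0035; same spring as the print key
- key_green_top (a point): middle of the top of the green fruit key, 30 x 30 mm, 9 mm above the panel when up, y = -20 mm in the scale's frame; keys stand 50 mm apart, middle to middle. z along the panel's normal; pressed along -z
- key_purple (a joint): purple fruit key, which selects purple plums: travel in m, 0 = up, 0.005 = fully down, pressed from 0.0035; same spring as the print key
- key_purple_top (a point): middle of the top of the purple fruit key, 30 x 30 mm, 9 mm above the panel when up, y = -70 mm in the scale's frame; keys stand 50 mm apart, middle to middle. z along the panel's normal; pressed along -z
- punnet_red: open brown pulp punnet, 114 x 114 x 45 mm, heaped with five small red apples (about 85 mm high in all), 0.4 kg. Origin: centre of its underside. Loose; stands on the pan or on the upturned crate
- punnet_yellow: open brown pulp punnet, 114 x 114 x 45 mm, heaped with five small yellow lemons (about 85 mm high in all), 0.4 kg. Origin: centre of its underside. Loose; stands on the pan or on the upturned crate
- punnet_green: open brown pulp punnet, 114 x 114 x 45 mm, heaped with five small green pears (about 85 mm high in all), 0.4 kg. Origin: centre of its underside. Loose; stands on the pan or on the upturned crate
- punnet_purple: open brown pulp punnet, 114 x 114 x 45 mm, heaped with five small purple plums (about 85 mm high in all), 0.4 kg. Origin: centre of its underside. Loose; stands on the pan or on the upturned crate
- riser: upturned green crate, 400 (x) x 300 (y) x 120 mm high, to the right of the scale, on which the three punnets that are not on the pan wait. Fixed. Origin: centre of its underside
- label_roll: loose roll of blank white labels, ring 84 mm across, 40 high, left of the scale; not part of the job. Origin: centre of its underside, as for the next four
- check_weight: loose brass check weight, 40 mm across, 62 high, left of the scale; not part of the job
- juice: loose amber juice bottle, 66 mm across, 200 high, at the left; not part of the job
- honey: loose honey jar, 72 mm across, 90 high, at the left; not part of the job
- tape: loose black tape dispenser, 130 x 56 x 82 mm high, at the left; not part of the job

How it is judged:
On the way, in this order (a step that is already met when the one before it is completed fails the run):
1. the rocker is switched on by the fingers (value of joint power above 0.32 rad and contact force between the fingers and scale above 0.5 N), for 0.05 s.
2. with the scale on, the fingers press down the key of the fruit on the pan (all of step 1 and ((horizontal distance between punnet_red and pan below 0.08 m and value of joint key_red above 0.0035 m) or (horizontal distance between punnet_yellow and pan below 0.08 m and value of joint key_yellow above 0.0035 m) or (horizontal distance between punnet_green and pan below 0.08 m and value of joint key_green above 0.0035 m) or (horizontal distance between punnet_purple and pan below 0.08 m and value of joint key_purple above 0.0035 m))), for 0.05 s.
3. with the scale on, the fingers press down the print key after the fruit key has come up (all of step 1 and value of joint key_print above 0.0035 m and value of joint each of key_red, key_yellow, key_green, key_purple below 0.0015 m), for 0.05 s.
At the end, for the whole second after the job is handed in: The rocker is on (0.32 rad or more), all five keys are up again (less than 1 mm down), a punnet is still on the pan, and every punnet and loose thing is at rest, upright and within 20 mm of where it stood (value of joint power above 0.32 rad and value of joint each of key_red, key_yellow, key_green, key_purple, key_print below 0.001 m and horizontal distance between any of punnet_red, punnet_yellow, punnet_green, punnet_purple and pan below 0.08 m and distance of each of punnet_red, punnet_yellow, punnet_green, punnet_purple, label_roll, check_weight, juice, honey, tape from where it was at the start of the episode below 0.02 m and angle between each of punnet_red, punnet_yellow, punnet_green, punnet_purple, label_roll, check_weight, juice, honey, tape's own z axis and vertical below 0.12 rad and linear speed of each of punnet_red, punnet_yellow, punnet_green, punnet_purple, label_roll, check_weight, juice, honey, tape below 0.02 m/s); the robot touches nothing.
It fails at once if a fruit key whose fruit is not on the pan is pressed (2.5 mm or more) ((value of joint key_red above 0.0025 m and not (horizontal distance between punnet_red and pan below 0.08 m)) or (value of joint key_yellow above 0.0025 m and not (horizontal distance between punnet_yellow and pan below 0.08 m)) or (value of joint key_green above 0.0025 m and not (horizontal distance between punnet_green and pan below 0.08 m)) or (value of joint key_purple above 0.0025 m and not (horizontal distance between punnet_purple and pan below 0.08 m))).
It fails at once if a punnet or other loose thing is lifted, shifted by more than 20 mm or tipped (distance of any of punnet_red, punnet_yellow, punnet_green, punnet_purple, label_roll, check_weight, juice, honey, tape from where it was at the start of the episode above 0.02 m or angle between any of punnet_red, punnet_yellow, punnet_green, punnet_purple, label_roll, check_weight, juice, honey, tape's own z axis and vertical above 0.25 rad).
It fails at once if the robot bears on the scale with more than 60 N (contact force between any of the fingers, the arm and scale above 60 N).
It also fails if it takes over 35 s, if anything falls off the work surface, if the arm or the gripper's body presses on something with over 40 N, if the wrist force passes 120 N, or if a joint passes its speed limit or range.

## Working session

There is one attempt and no reset: what is moved stays moved. The work goes in short steps, each a Python script; the robot and the scene stay as the last script left them, time stands still between calls to the robot, and variables do not carry over. Pictures are saved under pics/ and viewed, and the job is handed in when it is done.

```bash
ls; mkdir -p pics; python3 - <<'E'
from bench import ctrl, optics, finder
import cv2
for n in ["side","top","wrist"]:
    im=optics.get_image(n); cv2.imwrite(f"pics/{n}0.png",im["color"][:,:,::-1])
    print(n,im["vertical_fov"],im["cx"],im["cy"],im["R"],im["t"])
s=ctrl.read_state(); print(s)
E
```

```text
pics
side 49.52766991299153 278.47146602471867 207.731895202358 [[-0.73225559 -0.6809293   0.01170628]
 [-0.39189401  0.40725127 -0.82496393]
 [ 0.55697472 -0.60867207 -0.56506413]] [0.42317735 0.31509625 1.23244075]
top 50.54684049334269 284.80703450377473 205.71493326442217 [[ 0.00242317 -0.99999001 -0.00375482]
 [-0.98311342 -0.00169518 -0.18298943]
 [ 0.18298124  0.00413483 -0.98310771]] [1.48853372e-03 5.86985557e-01 1.60303740e+00]
wrist 68.69638903683116 279.95869891280176 209.03047720258698 [[ 0.42796092 -0.90379416 -0.00235848]
 [-0.86989701 -0.41261527  0.2702366 ]
 [-0.2452114  -0.11359907 -0.96279106]] [-0.54890432 -0.03532441  0.37852811]
{'clock': 0.15, 'joint_positions': array([ 1.08628449,  0.31155201,  0.01399794,  1.51266117, -0.0043953 ,
        1.31920247, -0.02717827]), 'dq': array([ 0.00016795, -0.00213873,  0.00207419, -0.00457618, -0.00163421,
        0.002521  ,  0.00114493]), 'effort': array([-3.04157684e-04, -3.80276012e+01,  1.45781245e-01, -2.30850434e+01,
        1.22915555e-02,  9.64235631e-03,  4.23632596e-08]), 'ee_pos': array([ 0.23546573, -0.49649721,  0.25547621]), 'eef_rot': array([-8.64058155e-04,  9.75578769e-01,  2.19648041e-01, -2.37836108e-04]), 'contact_force': array([-0.26383709,  0.16619644, -0.64296869]), 'wrist_torque': array([ 0.04345574,  0.01481945, -0.01724999]), 'grip_width': 0.08519881832790402}
```

View pics/side0.png

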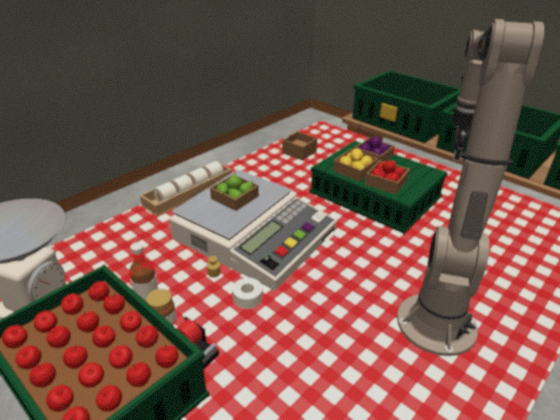

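View pics/top0.png

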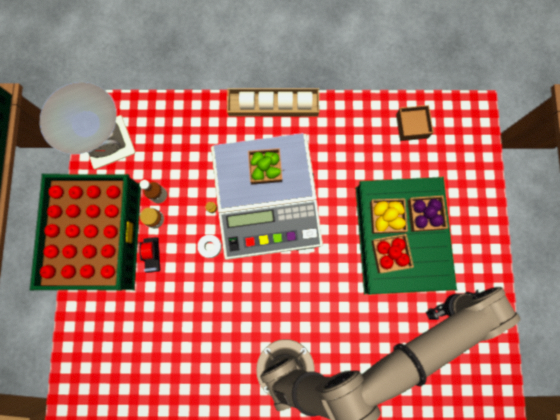

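View pics/wrist0.png

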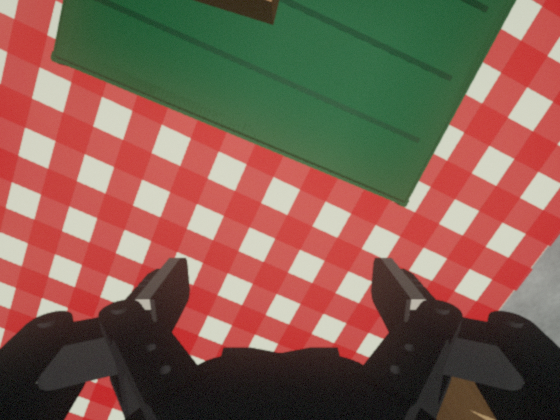

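Green pears are on the pan (top view: about (265,165)), and the key row runs in the top view from the rocker (234,243) to print (310,234). Next I fit the scale pose from the networks' points in the top and side cameras.

```bash
cat > h.py <<'E'
import numpy as np, cv2
from scipy.optimize import least_squares
from bench import ctrl, optics, finder
T=np.tan(np.radians(10)); N=np.array([-np.sin(np.radians(10)),0,np.cos(np.radians(10))])
NAMES=["power_on","key_red_top","key_yellow_top","key_green_top","key_purple_top","key_print_top","pan"]
def proj(im,X):
    f=210/np.tan(np.radians(im["vertical_fov"])/2); c=np.asarray(X)@im["R"].T+im["t"]
    return np.stack([im["cx"]+f*c[...,0]/c[...,2], im["cy"]+f*c[...,1]/c[...,2]],-1)
def model(p):
    # p: x,y,yaw, xk (footprint x of keys), xpow, ypow, yprint
    def on(x,y,h): return np.array([x,y,0.060+(x+0.21)*T])+h*N
    L=[on(p[4],p[5],.013)]+[on(p[3],y,.009) for y in (.08,.03,-.02,-.07,p[6])]+[np.array([p[7],0,.12])]
    c,s=np.cos(p[2]),np.sin(p[2]); R=np.array([[c,-s,0],[s,c,0],[0,0,1]])
    return np.array(L)@R.T+[p[0],p[1],0], R
def fit(obs):
    """obs list of (im, idx, px, w)"""
    def res(p):
        M,_=model(p); r=[]
        for im,i,px,w in obs: r+=list((proj(im,M[i])-px)*w)
        r+=[(p[3]+.15)*20,(p[4]+.14)*20,(p[5]-.13)*100,(p[6]+.125)*100,(p[7]-.08)*50]
        return r
    return least_squares(res,[.6,.04,.05,-.15,-.14,.13,-.125,.08],loss="soft_l1"),res
E
python3 - <<'E'
from h import *
obs=[];ims={}
for n in ["top","side"]:
    im=optics.get_image(n); ims[n]=im
    for i,k in enumerate(NAMES):
        d=finder.spot_point(n,k)
        print(n,k,[(np.round(e["location"],1),round(e["confidence"],2)) for e in d[:3]])
        if d and d[0]["confidence"]>.4: obs.append((im,i,np.array(d[0]["location"]),1.))
r,res=fit(obs); print(r.cost,np.round(r.x,4)); M,_=model(r.x); print(np.round(M,4))
for im,i,px,w in obs: print(NAMES[i],np.round(proj(im,M[i])-px,1))
print(finder.spot_point("top","scale")[:1],finder.spot_point("side","scale")[:1])
E
```

```text
top power_on [(array([276.8, 234.5]), 0.64), (array([232.4, 242.1]), 0.45)]
top key_red_top [(array([248.5, 242.1]), 0.54)]
top key_yellow_top [(array([263.7, 238. ]), 0.49), (array([232.9, 240.8]), 0.41), (array([260.4, 168.9]), 0.38)]
top key_green_top [(array([279.6, 235.8]), 0.46)]
top key_purple_top [(array([290.6, 234.2]), 0.56)]
top key_print_top [(array([310.1, 234.6]), 0.46)]
top pan [(array([261.2, 168.8]), 0.92)]
side power_on [(array([267.3, 258. ]), 0.43)]
side key_red_top [(array([283.5, 253.7]), 0.66)]
side key_yellow_top [(array([289.9, 242.4]), 0.61)]
side key_green_top [(array([298.2, 231.4]), 0.61)]
side key_purple_top [(array([308.3, 225.9]), 0.4), (array([193.7, 346.2]), 0.19)]
side key_print_top [(array([268.8, 259. ]), 0.58), (array([319.3, 214.9]), 0.48), (array([256.3, 233.8]), 0.27)]
side pan [(array([232.9, 200.8]), 0.58)]
143.0049541627226 [ 0.6666  0.0815  0.1714 -0.2027 -0.1744  0.1119 -0.1147  0.0415]
[[ 0.4735  0.1617  0.0791]
 [ 0.4518  0.1255  0.0702]
 [ 0.4603  0.0762  0.0702]
 [ 0.4688  0.027   0.0702]
 [ 0.4773 -0.0223  0.0702]
 [ 0.485  -0.0664  0.0702]
 [ 0.7076  0.0886  0.12  ]]
power_on [-35.9   0.7]
key_red_top [ 2.4 -0.7]
key_yellow_top [0.8 1.1]
key_green_top [-1.5  1. ]
key_purple_top [1.  0.3]
key_print_top [-6.4 -2.2]
pan [-0.   0.9]
power_on [ 0.2 -6.5]
key_red_top [-2.5 -2.3]
key_yellow_top [-0.1  0.3]
key_green_top [0.  3.1]
key_print_top [ 44.2 -39.1]
pan [-1.  -0.7]
[{'location': [266.0, 198.8], 'confidence': 0.88}] [{'location': [258.9, 236.0], 'confidence': 0.59}]
```

The top `power_on` and side `print` best detections fall on the wrong parts, so I discard them in favour of the second candidates that match the picture. Now a closer look with the wrist camera, from above and clear of everything.

```bash
cat >> h.py <<'E'
from scipy.spatial.transform import Rotation
def att(yaw,tilt=10):
    Rz=Rotation.from_euler("z",yaw).as_matrix()
    t=np.radians(tilt); z=Rz@[np.sin(t),0,-np.cos(t)]; y=Rz@[0,-1,0]; x=np.cross(y,z)
    q=Rotation.from_matrix(np.stack([x,y,z],1)).as_quat(); return np.roll(q,1)
E
python3 - <<'E'
from h import *
s=ctrl.read_state(); p=s["ee_pos"]; ctrl.move_l([p[0],p[1],.36],speed=.2)
ctrl.goto([.40,.04,.36],att(.1,0)); ctrl.grasp()
im=optics.get_image("wrist"); cv2.imwrite("pics/wrist1.png",im["color"][:,:,::-1])
s=ctrl.read_state();print(s["clock"],s["ee_pos"],s["grip_width"],-im["R"].T@im["t"])
for k in NAMES:
    d=finder.spot_point("wrist",k); print(k,[(np.round(e["location"],1),round(e["confidence"],2)) for e in d[:3]])
E
```

```text
4.5583 [0.40000561 0.04004001 0.36001712] 0.0002445128614411026 [0.46771257 0.04651968 0.4773903 ]
power_on [(array([164.5, 120.5]), 0.88)]
key_red_top [(array([210.8, 132.4]), 0.64)]
key_yellow_top [(array([254.5, 128.2]), 0.63)]
key_green_top [(array([291.8, 128.7]), 0.74)]
key_purple_top [(array([333.3, 125.4]), 0.85)]
key_print_top [(array([386.5, 125.6]), 0.89)]
pan [(array([212.5, 130. ]), 0.28)]
```

View pics/wrist1.png

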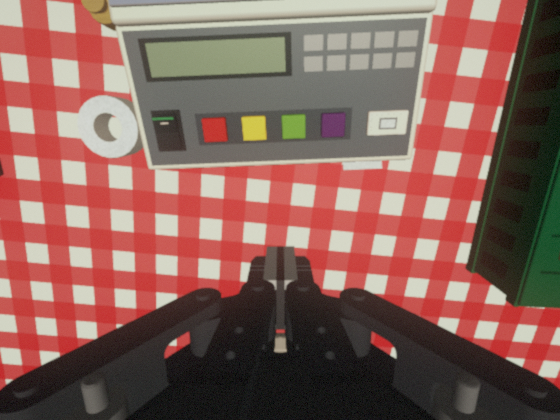

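The wrist picture shows the row cleanly: rocker (167,130) with its bar at about (164,122), red (214,130), yellow (254,128), green (293,126), purple (333,125), print (388,123). The network's key points agree within about 3 px. Next I refine with masks and colour centroids.

```bash
python3 - <<'E'
from h import *
im=optics.get_image("wrist"); hsv=cv2.cvtColor(im["color"],cv2.COLOR_RGB2HSV)
obs=[]
sub={}
win={1:(214,130),2:(254,128),3:(293,126),4:(333,125),5:(388,123)}
for i,(u,v) in win.items():
    m=np.zeros((420,560),np.uint8); w=26 if i==5 else 18
    S=(hsv[...,2]>140)&(hsv[...,1]<90) if i==5 else (hsv[...,1]>120)&(hsv[...,2]>50)
    m[v-17:v+17,u-w:u+w]=S[v-17:v+17,u-w:u+w]
    n,l,st,c=cv2.connectedComponentsWithStats(m); j=1+np.argmax(st[1:,4])
    x,y,ww,hh=st[j,:4]; px=np.array([x+ww/2-.5,y+hh/2-.5]); print(NAMES[i],st[j],c[j].round(1),px)
    obs.append((im,i,c[j] if i<5 else px,1.))
d=finder.spot_point("wrist","power_on"); obs.append((im,0,np.array(d[0]["location"]),.7)); print(d[0])
top=optics.get_image("top")
for i,k in enumerate(NAMES):
    if i==0: continue
    d=finder.spot_point("top",k)
    if d and (i==6 or d[0]["location"][1]>225): obs.append((top,i,np.array(d[0]["location"]),.6))
r,res=fit(obs); print(r.cost,np.round(r.x,4)); M,_=model(r.x); print(np.round(M,4))
for o,i,px,w in obs: print(NAMES[i],px.round(1),np.round(proj(o,M[i])-px,1))
np.savez("fit.npz",M=M,yaw=r.x[2],p=r.x)
# check corners of front edge + side
c,s=np.cos(r.x[2]),np.sin(r.x[2]);R=np.array([[c,-s,0],[s,c,0],[0,0,1]])
C=np.array([[-.21,.18,.06],[-.21,-.18,.06],[-.045,.18,.089],[-.045,-.18,.089],[.21,.18,.12],[.21,-.18,.12]])@R.T+[r.x[0],r.x[1],0]
for n in ["wrist","top","side"]:
    o=optics.get_image(n); a=cv2.resize(o["color"][:,:,::-1].copy(),None,fx=1.4,fy=1.4)
    for P,col in((M,(255,0,255)),(C,(255,255,0))):
        for q in proj(o,P)*1.4+.2: cv2.circle(a,tuple(int(t) for t in q.round()),2,col,-1)
    cv2.imwrite(f"pics/ov_{n}.png",a)
E
```

```text
key_red_top [201 117  27  26 602] [214.3 129.3] [214.  129.5]
key_yellow_top [241 115  26  26 610] [253.6 127.7] [253.5 127.5]
key_green_top [282 114  23  25 553] [293.  126.1] [293. 126.]
key_purple_top [329 119   5   3   5] [331. 120.] [331. 120.]
key_print_top [ 367  109   42   27 1015] [387.2 122.3] [387.5 122. ]
{'location': [165.8, 122.7], 'confidence': 0.73}
38.06400859620809 [ 0.6325  0.0745  0.145  -0.17   -0.1582  0.1372 -0.1386  0.0742]
[[ 0.4539  0.1871  0.0819]
 [ 0.4511  0.1289  0.0759]
 [ 0.4584  0.0794  0.0759]
 [ 0.4656  0.0299  0.0759]
 [ 0.4728 -0.0195  0.0759]
 [ 0.4827 -0.0874  0.0759]
 [ 0.7059  0.0852  0.12  ]]
key_red_top [214.3 129.3] [-0.5  0.3]
key_yellow_top [253.6 127.7] [-0.3  0.1]
key_green_top [293.  126.1] [-0.2 -0.2]
key_purple_top [331. 120.] [1.6 4. ]
key_print_top [387.5 122. ] [-0.3 -0.6]
power_on [165.8 122.7] [ 0.1 -0. ]
key_red_top [210.1 245.3] [39.8 -3.9]
key_green_top [288.5 238.6] [-11.3  -1.1]
key_purple_top [292.8 236.7] [-2.  -1.2]
key_print_top [308.6 234.5] [ 0.9 -1.6]
pan [259.7 170.5] [ 2.4 -0.3]
```

View pics/ov_wrist.png

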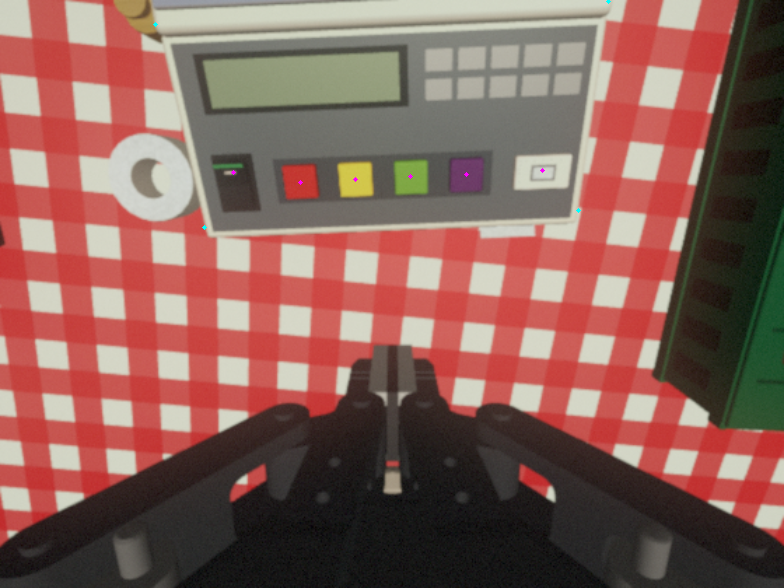

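View pics/ov_side.png

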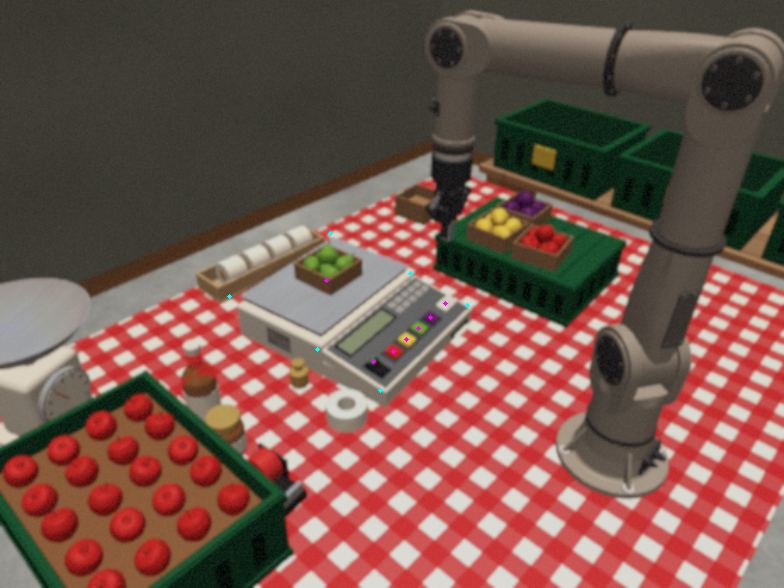

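The overlay sits on the keys in both wrist and side views. The top network's red and green were off, so they get dropped, as does the poor purple centroid. I refit with the wrist points plus the front corners.

```bash
python3 - <<'E'
from h import *
im=optics.get_image("wrist"); top=optics.get_image("top")
W=[(165.8,122.7),(214.3,129.3),(253.6,127.7),(293,126.1),(333,124.6),(387.3,122.1)]
Tp={1:(248.7,242),2:(264,240),3:(278.3,238),4:(291.5,236),5:(309.4,234.5)}
base=[(im,i,np.array(p),1.) for i,p in enumerate(W)]
for obs in (base, base+[(top,i,np.array(p),.7) for i,p in Tp.items()]):
    r,res=fit(obs); M,_=model(r.x); print(r.cost,np.round(r.x,4)); print(M.round(4))
    c,s=np.cos(r.x[2]),np.sin(r.x[2]);R=np.array([[c,-s,0],[s,c,0],[0,0,1]])
    C=np.array([[-.21,.18,.06],[-.21,-.18,.06]])@R.T+[r.x[0],r.x[1],0]
    print("corners",proj(im,C).round(1), [ (proj(o,M[i])-px).round(1) for o,i,px,w in obs])
np.savez("fit.npz",M=M,yaw=r.x[2],p=r.x)
q=att(r.x[2]); Nw=R@N
for i in (0,3,5):
    for h in (.03+.025,.02): print(i,ctrl.inverse_kinematics(M[i]+h*Nw,q))
print(ctrl.read_state()["clock"])
E
```

```text
1.030889985161048 [ 0.623   0.0718  0.1394 -0.1604 -0.1492  0.1372 -0.1376  0.08  ]
[[ 0.4539  0.1866  0.0835]
 [ 0.4515  0.1285  0.0776]
 [ 0.4585  0.079   0.0776]
 [ 0.4654  0.0295  0.0776]
 [ 0.4724 -0.02    0.0776]
 [ 0.4817 -0.087   0.0776]
 [ 0.7022  0.0829  0.12  ]]
corners [[146.8 168.6]
 [412.4 158. ]] [array([ 0.1, -0. ]), array([-0.4,  0.1]), array([-0.,  0.]), array([ 0.3, -0. ]), array([ 0.1, -0.2]), array([-0.1,  0.1])]
2.35032068028584 [ 0.6255  0.0721  0.1391 -0.163  -0.1518  0.1374 -0.1377  0.08  ]
[[ 0.4539  0.1868  0.0831]
 [ 0.4514  0.1285  0.0772]
 [ 0.4584  0.079   0.0772]
 [ 0.4653  0.0294  0.0772]
 [ 0.4722 -0.0201  0.0772]
 [ 0.4816 -0.0871  0.0772]
 [ 0.7047  0.0831  0.12  ]]
corners [[146.5 166.7]
 [412.6 156.1]] [array([ 0.1, -0. ]), array([-0.3,  0.1]), array([0. , 0.1]), array([0.3, 0.1]), array([ 0.1, -0.1]), array([-0.1,  0.2]), array([ 1.3, -0.7]), array([-0.3, -0.6]), array([-1. , -0.5]), array([-0.5, -0.3]), array([ 0.1, -1.4])]
0 [ 0.33833399  0.30851928 -0.95253631  1.98694022  0.43385902  0.85492455
 -2.27120799]
0 [ 0.31686401  0.39203275 -0.95117485  2.01285677  0.55409234  0.80480905
 -2.37491232]
3 [ 0.56159035  0.19826061 -0.72725617  2.06175622  0.19174227  0.76405026
 -1.70364566]
3 [ 0.54114173  0.27777919 -0.72940061  2.08776398  0.29556325  0.68844318
 -1.79881122]
5 [ 0.69853178  0.23465882 -0.58225235  2.00220138  0.11480655  0.77682284
 -1.36718501]
5 [ 0.68545749  0.30455121 -0.58846216  2.0272008   0.18840906  0.69747075
 -1.43385711]
5.6083
```

Residuals are under 0.5 px in the wrist view and the corners match. Measured heights are consistent: key tops 77 mm, rocker point 83 mm. Now I press the rocker.

```bash
cat >> h.py <<'E'
def load():
    z=np.load("fit.npz"); yaw=float(z["yaw"]); R=Rotation.from_euler("z",yaw).as_matrix()
    return z["M"],yaw,R,R@N,att(yaw)
def press(i,depth,fs,dx=0.,clear=.025,approach=None):
    M,yaw,R,n,q=load(); P=M[i]+R@np.array([dx*np.cos(np.radians(10)),0,dx*np.sin(np.radians(10))])
    tip=lambda h: P+(h+.025)*n
    if approach: ctrl.goto(tip(approach),q)
    ctrl.move_l(tip(clear),q,speed=.12) 
    f0=ctrl.read_state()["contact_force"]
    hit=ctrl.move_l(tip(-depth),speed=.025,f_stop=fs); s=ctrl.read_state()
    print("hit",hit,"h",round(float((s["ee_pos"]-P)@n-.025),4),"lat",np.round(R.T@(s["ee_pos"]-tip(0)),4),"dF",(s["contact_force"]-f0).round(2),"t",s["clock"])
    ctrl.sleep(.15); s=ctrl.read_state(); print("held h",round(float((s["ee_pos"]-P)@n-.025),4),"dF",(s["contact_force"]-f0).round(2))
    ctrl.move_l(tip(clear),speed=.08); print("after",(ctrl.read_state()["contact_force"]-f0).round(2),ctrl.read_state()["clock"])
E
python3 - <<'E'
from h import *
press(0,.009,9,dx=.001,approach=.06)
im=optics.get_image("wrist"); cv2.imwrite("pics/wrist2.png",im["color"][:,:,::-1])
E
```

```text
hit True h -0.0055 lat [ 0.0025  0.0002 -0.0051] dF [-1.92 -0.63  4.52] t 8.1583
held h -0.0055 dF [-1.5  -0.46  4.06]
after [ 0.07 -0.35 -1.1 ] 8.8417
```

View pics/wrist2.png

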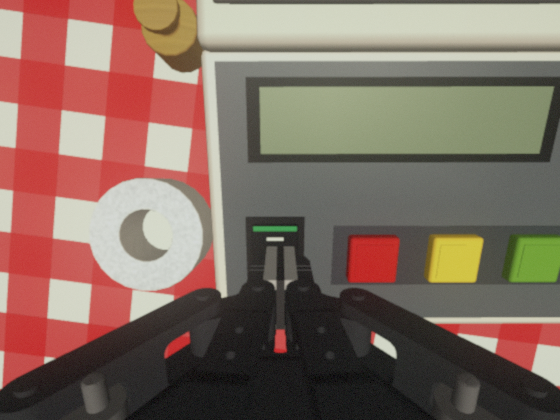

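The rocker looks down, with its bar and green edge now right at the far end, but the stop at about 5 N and −5.5 mm is marginal. I press again with a higher limit to see whether it moves further.

```bash
python3 - <<'E'
from h import *
press(0,.012,18,clear=.008)
M,yaw,R,n,q=load(); s=ctrl.read_state()
ctrl.move_l(s["ee_pos"]+.05*n-R@[.09,0,0],q,speed=.2)
im=optics.get_image("wrist"); a=im["color"]
u,v=proj(im,M[0]).astype(int); print(u,v)
c=a[max(v-90,0):v+110,max(u-100,0):u+200,::-1]
cv2.imwrite("pics/wrist3.png",cv2.resize(c,None,fx=2.5,fy=2.5)); 
E
```

```text
hit True h -0.0055 lat [ 0.0011 -0.     -0.0054] dF [-2.21 -0.41  8.64] t 9.775
held h -0.0055 dF [-1.51 -0.17  8.53]
after [ 1.76  1.23 -0.76] 10.25
278 91
```

View pics/wrist3.png

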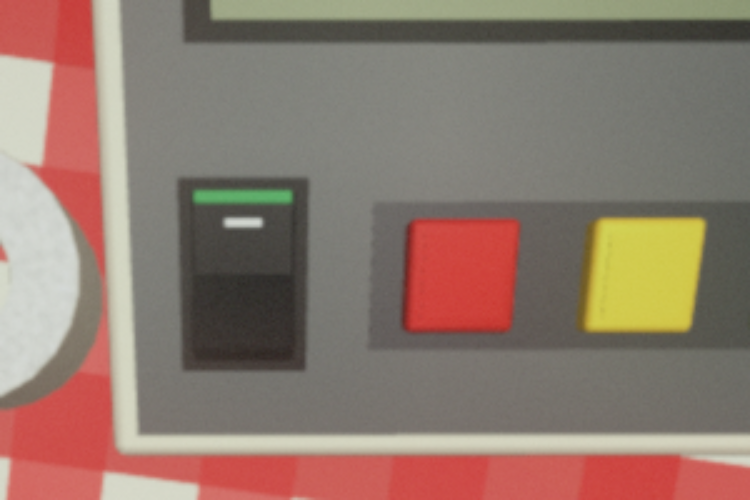

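The second press stopped at the same −5.5 mm with a clearly higher force, so it is against its end stop. In the crop the far half lies flat and the near half is shaded, i.e. on. Now the green key.

```bash
python3 - <<'E'
from h import *
press(3,.009,14,approach=.05)
im=optics.get_image("wrist"); cv2.imwrite("pics/wrist4.png",im["color"][:,:,::-1])
E
```

```text
hit True h -0.0046 lat [ 0.0006  0.     -0.0045] dF [-3.57 -0.43 10.05] t 13.2
held h -0.0046 dF [-2.5  -0.88  8.53]
after [ 0.39 -1.43  1.11] 13.8833
```

View pics/wrist4.png

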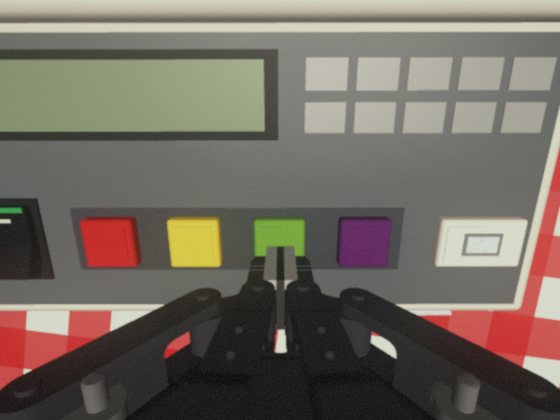

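The green key was held at 8.5 N at −4.6 mm, more than the 5 N that bottoms it. The tip was centred on it (280,250) and the neighbours were untouched. Now print, then retreat and check.

```bash
python3 - <<'E'
from h import *
press(5,.009,14,approach=.04)
M,yaw,R,n,q=load(); s=ctrl.read_state()
ctrl.move_l(s["ee_pos"]+.06*n-R@[.04,0,0],speed=.2)
ctrl.goto([.40,.04,.36],att(.1,0))
for nme in ["wrist","top"]:
    im=optics.get_image(nme); cv2.imwrite(f"pics/{nme}5.png",im["color"][:,:,::-1])
print(ctrl.read_state()["clock"])
E
```

```text
hit True h -0.0046 lat [ 0.0006  0.     -0.0045] dF [-3.51  1.52  8.45] t 15.85
held h -0.0045 dF [-3.34  2.68  7.53]
after [-0.48  2.25 -0.11] 16.5333
18.0667
```

View pics/wrist5.png

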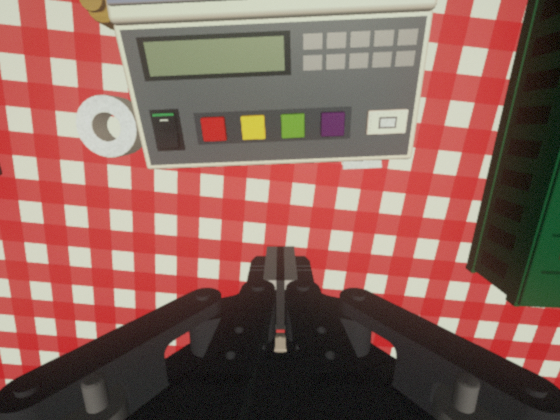

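View pics/top5.png

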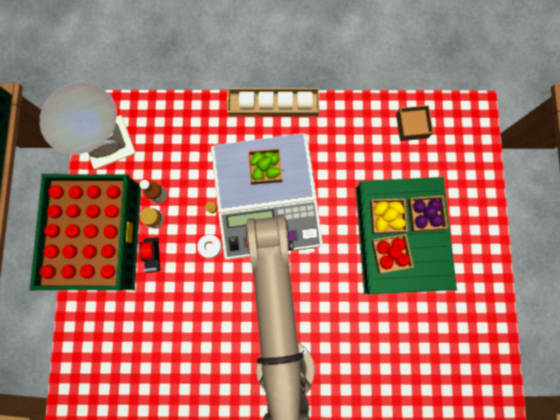

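The wrist view shows the keys up and the rocker on, with its bar moved from row 124 to 120. In the top view the punnets and loose things are where they started. I hand in.

```bash
python3 -c "
from bench import ctrl
print(ctrl.close_job(), ctrl.read_state()['clock'])"
```

```text
the job is handed in; nothing more can be done
the job is handed in; nothing more can be done
```

I switched the scale on at its rocker, pressed the green key for the pears on the pan, then the print key, and handed the job in at about 18 s. No verdict was reported.

- **Rocker:** I pressed it twice. The first press stopped at −5.5 mm with about 5 N, which was marginal. The second stopped at the same −5.5 mm with about 9 N, so it was against its end stop. The pictures show it on. The expected sink was about 6 mm.
- **Green and print keys:** both bottomed at about −4.5 mm of tip depth. The holding forces were 8.9 N on green and 8.7 N on print, above the 5 N for fully down. The tip stayed centred, and no other fruit key was touched.
- **Final pictures:** the keys look up, the rocker is on, and the punnets and loose things show no visible shift. The arm is well clear of everything. The arm hid part of the keypad in the top view, so the key check rests on the wrist view.
- **Detections that disagreed:** the networks gave some wrong positions: the rocker, red and green keys in the top view, and the print key in the side view. My colour centroid for the purple key was also bad. I dropped these and used readings checked against the pictures, which then fitted the wrist view within 0.5 px.

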